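Lay out glass rods by shade on the torch-side rod rest

ROBOT

A 7-joint arm with a two-finger parallel gripper is mounted at the origin on the work surface. World frame = base frame: x ahead of the robot, y to its left, z up, the work surface at z = 0. Lengths are in m, angles in degrees, forces in N, time in s.
With the tool pointing down it reaches from about 0.4 to 0.85 m from the base axis. Payload 10.4 kg.
Tool frame: the origin (TCP) lies on the front face of the gripper's body, between the roots of the fingers; the fingertips stand 70 mm ahead of it and the grasp point (between the pads) lies 51 mm ahead of it; z points along the fingers, y is the direction in which the jaws open and shut (so a half turn about z gives the same grasp; the last joint's range is limited). The gripper opens to 87 mm and grips with 3 to 60 N. Pads are 19 mm wide; open, the fingers measure 117 mm over their backs; the gripper's body (75 mm by 190 mm) begins 51 mm behind the grasp point.
Start: joints at [-1.295, 19.034, -3.707, 83.658, 1.238, 77.344, -5.071], TCP at [0.625, 0, 0.292] pointing down, gripper open.
Joint ranges: [-148.97, 148.97], [-28.65, 121.19], [-84.17, 76.75], [9.2, 138.47], [-72.65, 252.65], [3.7, 117.97], [-149.18, 149.18]. Speed limits (degrees/s): [127.2, 127.2, 159.86, 159.86, 180, 180, 180].

INTERFACE

Orientations are given as [roll, pitch, yaw] about the fixed x, y, z axes, in that order (R = Rz(yaw) Ry(pitch) Rx(roll)).
In Python, from workcell import bot gives the robot as it stands.
- The arm moves only by the tool jog_arm, never from a script. Its argument "series" is a list of rows, each an object with "slide": the shift along the tool's x, y, z in mm, a list of three; "turn": the turn, a rotation vector about the tool's x, y, z in rad, a list of three. A call has 1 to 10 rows; each row shifts and turns the pose as measured when the row begins, along the tool's axes as they then stand; what a row does not reach is not made up. A row lasts 1/12 s, in which the tool goes at most 41.7 mm and 7.16 degrees, less where a joint would pass 70% of its speed; a pose out of reach is approached as far as the arm can. A call is refused whole if a number of a shift passes 41.7 or a number of a turn 0.125, either way. A call with a gripper value outside its range is refused whole. "jaw" is the finger opening in mm, from 0 to 87, set as the call begins (left out, the last holds). The fingers move at their own pace and stop on an object; "newtons" is the grip in N (left out, the last holds). Time passes only in rows, so rows that do not move let the fingers close. It gives the time, the measured TCP pose, the force and the opening at its end, in the units of the state.
- bot.sense(): the state, without advancing time (a new reading comes with each control period).
- bot.capture(name): name is "scene" or "side" or "wrist"; returns a dict with "pixels" (420x560x3 uint8, blue, green, red), "fovy" (degrees; the focal length in pixels is half the picture's height over the tangent of half this angle, whatever the lens; pixels are square), "cx", "cy" (the principal point, pixels), "position" and "orientation" of the camera in the world. Camera axes: x right, y down, z forward; pixel columns grow to the right and rows downward; lengths in m; the calibration is good to about 2 mm. A picture is of the moment at which its call begins. There is no depth.
- bot.close_job(): hands the job in, once; it reports no verdict.
Trained networks look in the newest picture that a camera, given by its name, has taken for a name from the list of things; names that differ only in an ending like _2 or _b are one class to them, and where a whole thing is asked for, a point or a joint stands for the part that bears it (a point fixed in the world has none). Each returns a list of dicts, best first, with "conf" (0 to 1); they miss things now and then, are a little off and sometimes report something else, mostly with a low value. They report only what shows in the picture. A call takes as long as a camera call. They do not tell look-alikes from the thing itself.
- bot.cut_out(target, camera): "region" (420x560 bool, what is visible of it) and "position" ([row, column] in pixels, amid what is visible of it).
- bot.place_of(target, camera): "position" ([row, column] in pixels: a listed point, or the origin of a listed thing).
The state is a dict: "time_s": time; "joint_pos": joint angles; "qd": joint speeds; "tau": joint torques, N m; "tool_pos": TCP position; "tcp_rot": TCP orientation; "wrist_force": force on the tool from outside, world axes, zero at the start; "moment": the same for the moment, N m; "width": finger opening in m.
Only numpy, scipy, OpenCV 4.12 (cv2) and the standard library are available. Lean on these libraries where they do the work, as an engineer would, in place of code of your own. Each camera call takes 0.05 s, during which the arm holds its last target. There are 200 camera calls.

TASK

Set out the four blue glass rods for the next bead: lay one in each notch of the rod rest in order of shade, the palest in the notch at the torch end and the darkest at the other end, each lying across both steel strips with its middle midway between them. They are glass, so set each one down gently instead of dropping it, and leave the amber bowl, the graphite paddle and the tweezers where they are.

Things in the scene. Friction and masses are not known exactly. Their poses are not given: they have to be found in the camera images.
- rod_palest: Loose solid glass rod, very pale, whitish ice blue (1 of 4 from palest to darkest), round, 14 mm thick, 175 mm long, about 60 g. Starts lying flat on the bench. Origin: the middle of the rod on its axis (7 mm above the bench as it lies); x runs along the rod, either end alike.
- rod_light: Loose solid glass rod, light sky blue (2 of 4 from palest to darkest), round, 14 mm thick, 190 mm long, about 60 g. Starts lying flat on the bench. Origin: the middle of the rod on its axis (7 mm above the bench as it lies); x runs along the rod, either end alike.
- rod_medium: Loose solid glass rod, strong medium cobalt blue (3 of 4 from palest to darkest), round, 14 mm thick, 165 mm long, about 60 g. Starts lying flat on the bench. Origin: the middle of the rod on its axis (7 mm above the bench as it lies); x runs along the rod, either end alike.
- rod_darkest: Loose solid glass rod, very dark, near-black navy blue (4 of 4 from palest to darkest), round, 14 mm thick, 180 mm long, about 60 g. Starts lying flat on the bench. Origin: the middle of the rod on its axis (7 mm above the bench as it lies); x runs along the rod, either end alike.
- rod_rest: Fixed rest: wooden base 126 x 216 x 12 mm, two zigzag steel strips 16 mm wide at x = -52 and +52 mm. Origin: underside centre; x along a laid rod, y along the row (within 0.25 rad of world y). Pairs of 45-degree V notches at y = -78, -26, 26, 78 mm; bottoms z = 34, ridges z = 60; a seated rod's axis is at z = 44 mm. Gap 38 mm between laid rods.
- torch: Fixed bench burner: steel barrel on a grey base 100 x 80 mm, red and green valve knobs at its sides, 135 mm high, 230 mm long. Origin: underside centre of the base; the barrel points along +x, away from the robot. It stands beyond the rest, to one side: its y in the rest's frame is over +100 mm or under -100 mm, which tells the torch end of the row.
- tool_pot: Fixed white ceramic pot, 76 mm wide, 100 mm high, with mandrels, brushes and pencils standing out of it to 190 mm. Origin: underside centre. It stands on the other side of the rest from the torch. Not to be handled.
- amber_bowl: Loose amber glass bowl, 116 mm across the rim, 50 mm high, 0.3 kg, standing on the bench beyond the rest. Origin: underside centre. To be left where it is.
- graphite_paddle: Loose shaping paddle lying on the bench: black graphite pad 70 x 50 x 12 mm with a dark wooden handle, 210 mm long over all. Origin: on the bench at the middle of its length; x points from the handle to the pad. To be left where it is.
- tweezers: Loose steel tweezers lying on the bench, 156 mm long, 22 mm wide, 8 mm high. Origin: on the bench at the middle; x along them. To be left where they are. Apart from the things named here, what else stands on the bench is at least 0.1 m from the rods and the rest.
Things that resemble listed ones, but are neither listed nor needed, are in the scene too. There is more than one size of the rod_medium; the job needs the smaller.

How it is judged:
By the outcome, as a careful person would: the job done as asked, in the order asked, and still so for the second after the job is handed in, with the robot touching nothing.
It also fails if it takes over 102 s, if anything falls off the work surface, if the arm or the gripper's body presses on something with over 40 N, if the wrist force passes 120 N, or if a joint passes its speed limit or range.

## Working session

There is one attempt and no reset: what is moved stays moved. The work goes in short steps, Python scripts to look and compute and a tool call to move; the robot and the scene stay as the last step left them, time stands still between calls to the robot, and variables do not carry over. Pictures are saved under pics/ and viewed, about 12 in all and at most 16, crops included, and the job is handed in when it is done.

Besides the shell and the picture viewer there is one more tool, called after "Call:" in YAML: its name, and indented under it one key for each argument. jog_arm: Moves the arm, as the interface text tells. Its arguments: {"type":"object","properties":{"series":{"type":"array"},"jaw":{"type":"number"},"newtons":{"type":"number"}},"required":["series"]}

```bash
mkdir -p pics; ls
python3 - <<'E'
from workcell import bot
import cv2
s=bot.sense(); print({k:s[k] for k in('time_s','tool_pos','tcp_rot','wrist_force','width')})
for n in('scene','side','wrist'):
    c=bot.capture(n); cv2.imwrite(f'pics/{n}0.png',c['pixels']); print(n,{k:v for k,v in c.items() if k!='pixels'})
E
```

```text
pics
{'time_s': 0.0, 'tool_pos': array([6.24701060e-01, 1.36471893e-05, 2.91436654e-01]), 'tcp_rot': array([-1.79916994e+02,  3.08396618e-03,  9.00024482e+01]), 'wrist_force': array([ 0.14637074,  0.00590383, -0.10849708]), 'width': 0.08705611114614874}
scene {'fovy': 44.470142985265525, 'cx': 269.4212638354696, 'cy': 203.19258683962667, 'position': array([ 0.91654385, -0.7207858 ,  1.37205695]), 'orientation': array([-148.33544933,   -0.41512071,   31.11657142])}
side {'fovy': 43.52022264352623, 'cx': 276.22627831406965, 'cy': 205.8519011480313, 'position': array([0.09926544, 1.16100601, 1.1398465 ]), 'orientation': array([-131.78717475,    0.81211716, -162.95038001])}
wrist {'fovy': 66.66425224234092, 'cx': 278.88080843245467, 'cy': 205.1866448444643, 'position': array([0.62402052, 0.07252919, 0.38445431]), 'orientation': array([ 1.64685027e+02,  1.71121908e-01, -4.25651406e-02])}
```

View pics/scene0.png

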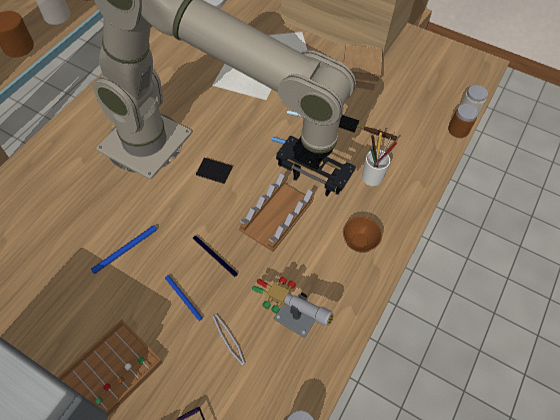

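View pics/side0.png

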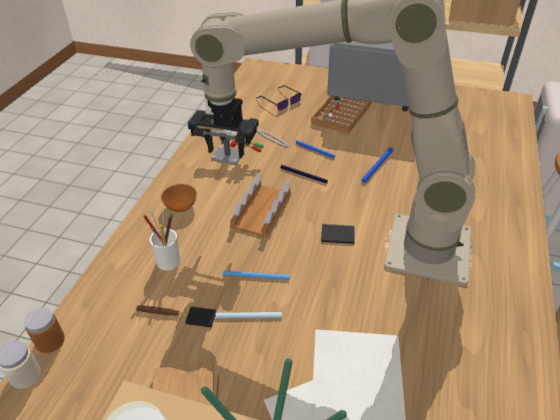

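```bash
cat > h.py <<'E'
import numpy as np, cv2
from scipy.spatial.transform import Rotation as R
from workcell import bot
N=('rod_palest','rod_light','rod_medium','rod_darkest')
def K(c):
    h=c['pixels'].shape[0]; f=h/2/np.tan(np.radians(c['fovy'])/2)
    return f,c['cx'],c['cy']
def rot(o): return R.from_euler('xyz',o,degrees=True).as_matrix()
def ray(c,uv,z):
    f,cx,cy=K(c); uv=np.atleast_2d(uv).astype(float)
    d=np.c_[(uv[:,0]-cx)/f,(uv[:,1]-cy)/f,np.ones(len(uv))]@rot(c['orientation']).T
    return c['position']+d*((z-c['position'][2])/d[:,2])[:,None]
def proj(c,P):
    f,cx,cy=K(c); q=(np.atleast_2d(P)-c['position'])@rot(c['orientation'])
    return np.c_[cx+f*q[:,0]/q[:,2],cy+f*q[:,1]/q[:,2]]
def rodfit(c,m,z=.007):
    r,k=np.nonzero(m); p=ray(c,np.c_[k,r],z)[:,:2]
    (x,y),w,a=cv2.minAreaRect((p*1000).astype(np.float32))
    mu=p.mean(0); e=np.linalg.svd(p-mu,full_matrices=False)[2][0]
    t=(p-mu)@e; mid=mu+e*(t.min()+t.max())/2
    return mid.round(4),np.degrees(np.arctan2(e[1],e[0]))%180,np.ptp(t)*1000, np.ptp((p-mu)@[-e[1],e[0]])*1000
E
python3 - <<'E'
from h import *
for cam in('side','scene','wrist'):
    c=bot.capture(cam)
    for n in N:
        for d in bot.cut_out(n,cam):
            if d['conf']>.3:
                m=d['region']; print(cam,n,round(d['conf'],2),np.round(d['position']),m.sum(),*rodfit(c,m),c['pixels'][m].mean(0).round())
    for n in('rod_rest','torch','graphite_paddle','tweezers','tool_pot','amber_bowl'):
        for d in bot.place_of(n,cam)[:2]: print(cam,n,round(d['conf'],2),np.round(d['position']),ray(c,d['position'][::-1],0).round(3))
E
```

```text
side rod_palest 0.82 [315. 247.] 413 [0.4283 0.3826] 17.770814441707785 171.12820754074335 23.607797273337532 [185. 183. 173.]
side rod_palest 0.4 [175. 300.] 159 [ 0.4445 -0.2351] 166.82915637715337 172.3785872107095 21.986450969011287 [61. 41. 44.]
side rod_light 0.55 [273. 258.] 298 [0.4567 0.2474] 10.982137264989916 183.46024879510625 18.17105346549034 [181. 140.  95.]
side rod_light 0.47 [207. 258.] 2165 [ 0.5358 -0.0472] 90.60162881540512 281.4393222299124 153.6830951778571 [ 87. 117. 154.]
side rod_medium 0.66 [162. 378.] 184 [ 0.2085 -0.3537] 73.30968408684764 210.31766667226208 24.363249855185646 [166.  88.  52.]
side rod_medium 0.53 [147. 314.] 130 [ 0.4466 -0.3905] 160.22036034873028 166.39586889993757 23.443912558422866 [169.  97.  68.]
side rod_darkest 0.72 [171. 301.] 185 [ 0.447  -0.2358] 167.7430228894343 178.964201836168 27.011363424432233 [63. 46. 51.]
side rod_rest 0.68 [209. 260.] [[ 0.533 -0.025  0.   ]]
side torch 0.61 [156. 226.] [[ 0.744 -0.262  0.   ]]
side graphite_paddle 0.49 [272. 256.] [[0.461 0.235 0.   ]]
side tweezers 0.68 [134. 271.] [[ 0.627 -0.442  
[... 551 characters left out ...]
1488243310498 161.17014968331307 12.646738262215715 [157.  69.  31.]
scene rod_darkest 0.65 [254. 213.] 297 [ 0.4435 -0.2332] 167.1001419133626 174.8946191632108 20.416988459255645 [44. 27. 31.]
scene rod_rest 0.9 [214. 275.] [[ 0.522 -0.015  0.   ]]
scene torch 0.56 [316. 298.] [[ 0.746 -0.265  0.   ]]
scene graphite_paddle 0.64 [132. 366.] [[0.623 0.429 0.   ]]
scene tweezers 0.52 [339. 229.] [[ 0.617 -0.417  0.   ]]
scene tweezers 0.19 [241. 360.] [[0.79  0.036 0.   ]]
scene tool_pot 0.87 [182. 371.] [[0.728 0.247 0.   ]]
wrist rod_rest 0.92 [192. 200.] [[ 0.525 -0.016  0.   ]]
wrist tool_pot 0.56 [193. 200.] [[ 0.526 -0.018  0.   ]]
wrist amber_bowl 0.78 [149. 417.] [[0.788 0.036 0.   ]]
```

View pics/wrist0.png

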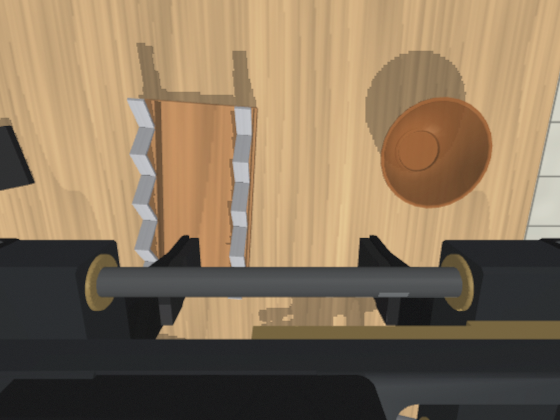

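Call:
jog_arm:
  series:
    - {"slide": [0,0,0],"turn": [0,0,-0.12]}
    - {"slide": [0,0,0],"turn": [0,0,-0.12]}
    - {"slide": [0,0,0],"turn": [0,0,-0.12]}
    - {"slide": [0,0,0],"turn": [0,0,-0.12]}
    - {"slide": [0,0,0],"turn": [0,0,-0.12]}
    - {"slide": [0,0,0],"turn": [0,0,-0.12]}
    - {"slide": [0,0,0],"turn": [0,0,-0.12]}
    - {"slide": [0,0,0],"turn": [0,0,-0.12]}
    - {"slide": [0,0,0],"turn": [0,0,-0.12]}
    - {"slide": [0,0,0],"turn": [0,0,-0.12]}

```text
time_s: 2.63
tool_pos: [0.625, 0.0002, 0.2923]
tcp_rot: [-180.0, 0.0, 161.3]
wrist_force: [-0.1, -0.1, 0.0]
width: 0.0869
```

Call:
jog_arm:
  series:
    - {"slide": [0,0,0],"turn": [0,0,-0.12]}
    - {"slide": [0,0,0],"turn": [0,0,-0.12]}
    - {"slide": [0,0,0],"turn": [0,0,-0.12]}
    - {"slide": [0,0,0],"turn": [0,0,0]}

```text
time_s: 2.97
tool_pos: [0.625, -0.0, 0.2923]
tcp_rot: [-180.0, 0.0, -176.9]
wrist_force: [-0.5, -0.2, 0.1]
width: 0.0871
```

Run:
```python
from h import *
c=bot.capture('wrist'); 
s=bot.sense(); print(s['time_s'],s['tool_pos'],s['tcp_rot'],s['joint_pos'])
import pickle; pickle.dump(c,open('rest.pkl','wb'))
for d in bot.place_of('rod_rest','wrist'): print(d['conf'],d['position'],ray(c,d['position'][::-1],0))
cv2.imwrite('pics/wrist1.png',cv2.resize(c['pixels'][:260,100:500],None,fx=2,fy=2,interpolation=cv2.INTER_CUBIC))
```

```text
3.0167 [ 6.25032056e-01 -4.47044441e-05  2.92348701e-01] [-1.79992621e+02  1.03582784e-02 -1.77307953e+02] [  8.40345111  19.90115714 -16.23881591  83.05333975   5.59657436
  77.82721241  84.59681059]
0.79 [94.8, 266.4] [[ 0.52699882 -0.01925563  0.        ]]
```

View pics/wrist1.png

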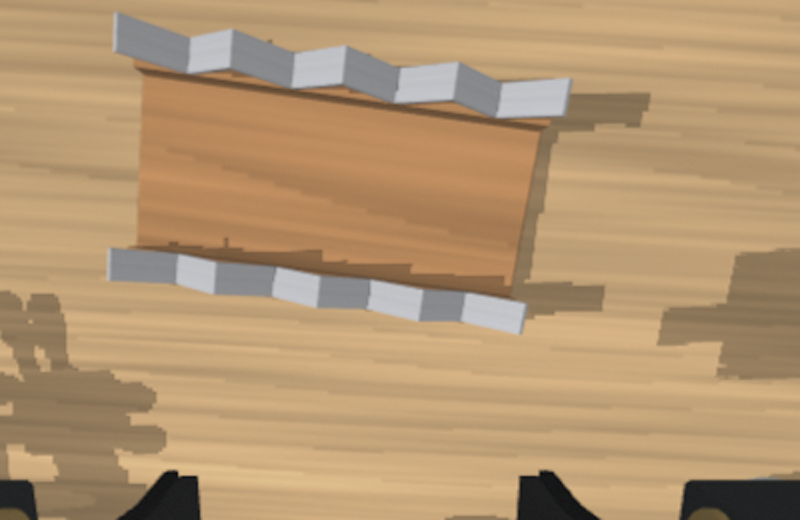

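Run:
```python
from h import *
import pickle
from scipy.optimize import least_squares
c=pickle.load(open('rest.pkl','rb'))
M=[(-60,-104,116,12),(-60,-52,232,29),(-60,0,346,45),(-60,52,459,62),(-60,104,570,78),(-44,-104,115,50),(-44,104,567,115),(44,-104,108,248),(44,104,525,302),(60,-104,108,280),(60,104,522,332),(60,-52,215,294),(60,0,319,306),(60,52,421,320)]
M=np.array(M,float); uv=M[:,2:]/2+[100-.25,-.25]
def world(p,q):
    a=p[2]; return np.c_[p[0]+q[:,0]*np.cos(a)-q[:,1]*np.sin(a),p[1]+q[:,0]*np.sin(a)+q[:,1]*np.cos(a),q[:,2]]
Q=np.c_[M[:,:2]/1000,np.full(len(M),.06)]
f=lambda p:(proj(c,world(p,Q))-uv).ravel()
r=least_squares(f,[.525,-.016,0]); p=r.x
print(p,np.degrees(p[2])); print(f(p).reshape(-1,2).round(1))
for y in(-78,-26,26,78): print(y,world(p,np.array([[0,y/1000,.044]])).round(4))
```

```text
[ 0.52757505 -0.01798779 -0.07479283] -4.285313613617793
[[ 0.9 -0.1]
 [ 0.4 -0.3]
 [ 0.2 -0.2]
 [-0.1 -0.6]
 [-0.1 -0.7]
 [ 0.8  0.5]
 [-2.2 -0.5]
 [ 1.7 -0.2]
 [ 0.4  0.1]
 [ 1.3  0.2]
 [-1.2  0.7]
 [-0.3 -0. ]
 [-0.9  0.6]
 [-1.   0.2]]
-78 [[ 0.5217 -0.0958  0.044 ]]
-26 [[ 0.5256 -0.0439  0.044 ]]
26 [[0.5295 0.0079 0.044 ]]
78 [[0.5334 0.0598 0.044 ]]
```

```bash
cat >> h.py <<'E'
import json,sys
def plan(*tg,step=.036,start=None,hold=0):
    """rows for tool-down targets (x,y,z,yaw deg), from the measured pose"""
    s=bot.sense(); p=np.array(s['tool_pos']); y=s['tcp_rot'][2]
    print('t',round(s['time_s'],2),'at',p.round(4),np.round(s['tcp_rot'],2),'F',np.round(s['wrist_force'],1),'w',round(s['width'],4),'j7',round(s['joint_pos'][6]))
    rows=[]
    for t in tg:
        t=np.array(t,float); dy=(t[3]-y+180)%360-180
        n=max(1,int(np.ceil(max(np.linalg.norm(t[:3]-p)/step,abs(dy)/6.5))))
        for i in range(n):
            d=(t[:3]-p)/(n-i); a=np.radians(y); q=(t[3]-y+180)%360-180
            Rm=np.array([[np.cos(a),np.sin(a),0],[np.sin(a),-np.cos(a),0],[0,0,-1]])
            sl=np.round(Rm.T@d*1000,0 if n>1 else 1); tu=round(-np.radians(q/(n-i)),3)
            rows.append({"slide":[float(v) for v in sl],"turn":[0,0,tu]})
            p=p+Rm@sl/1000; y=y-np.degrees(tu)
    for k in range(0,len(rows),10): print(len(rows[k:k+10]),json.dumps(rows[k:k+10]).replace('.0,',',').replace('.0]',']'))
    print('end',p.round(4),round(y,2))
def look(name,cam='wrist',z=.007):
    c=bot.capture(cam)
    for d in bot.cut_out(name,cam):
        if d['conf']>.3:
            m=d['region']; r=np.nonzero(m)[0]
            print(name,round(d['conf'],2),np.round(d['position']),'rows',r.min(),r.max(),*rodfit(c,m,z),c['pixels'][m].mean(0).round())
    return c
E
python3 -c "
from h import *
plan((.499,.406,.292,197.8))"
```

```text
t 3.07 at [ 0.625  -0.      0.2923] [-1.7999e+02  1.0000e-02 -1.7747e+02] F [-1.   0.  -0.6] w 0.0871 j7 84
10 [{"slide": [9, 34, 0], "turn": [0, 0, -0.022]}, {"slide": [8, 34, 0], "turn": [0, 0, -0.022]}, {"slide": [8, 35, 0], "turn": [0, 0, -0.022]}, {"slide": [7, 35, 0], "turn": [0, 0, -0.022]}, {"slide": [6, 35, 0], "turn": [0, 0, -0.022]}, {"slide": [5, 35, 0], "turn": [0, 0, -0.022]}, {"slide": [4, 35, 0], "turn": [0, 0, -0.022]}, {"slide": [4, 35, 0], "turn": [0, 0, -0.023]}, {"slide": [3, 35, 0], "turn": [0, 0, -0.022]}, {"slide": [2, 36, 0], "turn": [0, 0, -0.023]}]
2 [{"slide": [1, 35, 0], "turn": [0, 0, -0.022]}, {"slide": [0, 36, 0], "turn": [0, 0, -0.023]}]
end [0.4991 0.4061 0.2923] -162.17
```

Call:
jog_arm:
  series:
    - {"slide": [9,34,0],"turn": [0,0,-0.022]}
    - {"slide": [8,34,0],"turn": [0,0,-0.022]}
    - {"slide": [8,35,0],"turn": [0,0,-0.022]}
    - {"slide": [7,35,0],"turn": [0,0,-0.022]}
    - {"slide": [6,35,0],"turn": [0,0,-0.022]}
    - {"slide": [5,35,0],"turn": [0,0,-0.022]}
    - {"slide": [4,35,0],"turn": [0,0,-0.022]}
    - {"slide": [4,35,0],"turn": [0,0,-0.022]}
    - {"slide": [3,35,0],"turn": [0,0,-0.022]}
    - {"slide": [2,35,0],"turn": [0,0,-0.022]}

```text
time_s: 3.9
tool_pos: [0.5273, 0.342, 0.2913]
tcp_rot: [-179.7, 0.1, -168.2]
wrist_force: [0.6, 0.1, -0.2]
width: 0.087
```

Call:
jog_arm:
  series:
    - {"slide": [1,35,0],"turn": [0,0,-0.022]}
    - {"slide": [0,25,0],"turn": [0,0,-0.022]}
    - {"slide": [0,0,0],"turn": [0,0,0]}
    - {"slide": [0,0,0],"turn": [0,0,0]}

```text
time_s: 4.23
tool_pos: [0.5067, 0.4126, 0.2906]
tcp_rot: [-179.9, 0.0, -165.8]
wrist_force: [0.3, -0.4, -0.2]
width: 0.087
```

```bash
python3 -c "
from h import *
c=look('rod_palest'); cv2.imwrite('pics/palest.png',c['pixels'])
plan((.499,.406,.292,197.8))"
```

```text
rod_palest 0.8 [ 99. 271.] rows 23 186 [0.429  0.3844] 17.207361786742503 176.17312536230352 15.975174955371433 [212. 209. 192.]
t 4.33 at [0.5071 0.4115 0.2907] [-1.7991e+02  3.0000e-02 -1.6584e+02] F [ 0.2 -0.3  0.7] w 0.0872 j7 53
1 [{"slide": [9.2, -3.3, -1.3], "turn": [0, 0, -0.064]}]
end [0.499 0.406 0.292] -162.17
```

View pics/palest.png

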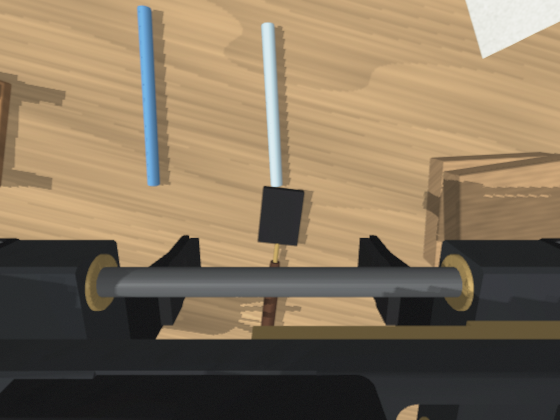

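```bash
python3 -c "
from h import *
look('rod_light'); look('rod_palest')
plan((.429,.3844,.15,197.2),(.429,.3844,.095,197.2))"
```

```text
rod_light 0.66 [ 96. 149.] rows 6 186 [0.4551 0.2483] 11.299759405275463 192.29336851701734 15.108802271983544 [188. 148.  99.]
rod_palest 0.74 [101. 275.] rows 22 185 [0.429  0.3843] 17.171748640401393 176.21050870741078 16.116454066155626 [214. 210. 192.]
t 4.53 at [0.5084 0.4099 0.291 ] [-1.7987e+02  8.0000e-02 -1.6591e+02] F [-0.5 -0.2 -0.2] w 0.0869 j7 53
7 [{"slide": [17, -1, 28], "turn": [0, 0, -0.011]}, {"slide": [17, -1, 28], "turn": [0, 0, -0.011]}, {"slide": [16, -1, 28], "turn": [0, 0, -0.011]}, {"slide": [17, -0, 29], "turn": [0, 0, -0.011]}, {"slide": [16, -1, 28], "turn": [0, 0, -0.01]}, {"slide": [0, 0, 28], "turn": [0, 0, -0]}, {"slide": [0, 0, 27], "turn": [0, 0, -0]}]
end [0.4294 0.3841 0.095 ] -162.82
```

Call:
jog_arm:
  series:
    - {"slide": [17,-1,28],"turn": [0,0,-0.011]}
    - {"slide": [17,-1,28],"turn": [0,0,-0.011]}
    - {"slide": [16,-1,28],"turn": [0,0,-0.011]}
    - {"slide": [17,0,28],"turn": [0,0,-0.011]}
    - {"slide": [16,-1,28],"turn": [0,0,-0.01]}
    - {"slide": [0,0,20],"turn": [0,0,0]}
    - {"slide": [0,0,15],"turn": [0,0,0]}
    - {"slide": [0,0,0],"turn": [0,0,0]}
  jaw: 42
  newtons: 15

```text
time_s: 5.2
tool_pos: [0.4329, 0.3751, 0.1118]
tcp_rot: [-179.8, 0.5, -163.8]
wrist_force: [0.5, -0.8, -0.4]
width: 0.0451
```

```bash
python3 -c "
from h import *
plan((.429,.3844,.072,197.2),step=.012)"
```

```text
t 5.2 at [0.4329 0.3751 0.1118] [-179.83    0.55 -163.76] F [ 0.5 -0.8 -0.4] w 0.0451 j7 50
4 [{"slide": [0, 3, 10], "turn": [0, 0, -0.004]}, {"slide": [0, 2, 10], "turn": [0, 0, -0.004]}, {"slide": [1, 3, 10], "turn": [0, 0, -0.004]}, {"slide": [0, 2, 10], "turn": [0, 0, -0.005]}]
end [0.4291 0.3844 0.0718] -162.79
```

Call:
jog_arm:
  series:
    - {"slide": [1,5,4],"turn": [0,0,-0.009]}
    - {"slide": [0,5,4],"turn": [0,0,-0.008]}
    - {"slide": [0,0,8],"turn": [0,0,0]}
    - {"slide": [0,0,8],"turn": [0,0,0]}
    - {"slide": [0,0,8],"turn": [0,0,0]}
    - {"slide": [0,0,0],"turn": [0,0,0]}
    - {"slide": [0,0,0],"turn": [0,0,0]}

```text
time_s: 5.78
tool_pos: [0.4326, 0.3857, 0.0806]
tcp_rot: [-179.9, 0.9, -162.9]
wrist_force: [-0.4, 0.2, -0.0]
width: 0.042
```

```bash
python3 -c "
from h import *
plan((.429,.3844,.072,197.2),step=.012)"
```

```text
t 5.78 at [0.4326 0.3857 0.0806] [-179.92    0.86 -162.95] F [-0.4  0.2 -0. ] w 0.042 j7 48
1 [{"slide": [3.8, -0.2, 8.6], "turn": [0, 0, -0.003]}]
end [0.429  0.3844 0.072 ] -162.78
```

Call:
jog_arm:
  series:
    - {"slide": [2,0,5],"turn": [0,0.008,0]}
    - {"slide": [2,0,4],"turn": [0,0.007,0]}
    - {"slide": [0,0,0],"turn": [0,0,0]}
    - {"slide": [0,0,0],"turn": [0,0,0]}

```text
time_s: 6.12
tool_pos: [0.4287, 0.3845, 0.071]
tcp_rot: [-179.9, -0.1, -163.0]
wrist_force: [1.3, 0.3, 0.3]
width: 0.0418
```

Call:
jog_arm:
  series:
    - {"slide": [0,0,0],"turn": [0,0,0]}
    - {"slide": [0,0,0],"turn": [0,0,0]}
    - {"slide": [0,0,0],"turn": [0,0,0]}
    - {"slide": [0,0,0],"turn": [0,0,0]}
    - {"slide": [0,0,0],"turn": [0,0,0]}
    - {"slide": [0,0,0],"turn": [0,0,0]}
  jaw: 5
  newtons: 15

```text
time_s: 6.62
tool_pos: [0.4291, 0.3846, 0.0717]
tcp_rot: [-179.9, -0.0, -163.0]
wrist_force: [0.1, 0.7, -1.7]
width: 0.0133
```

```bash
python3 -c "
from h import *
print(bot.sense()['tool_pos'],bot.sense()['tcp_rot'])
plan((.429,.3844,.17,197.2),(.5217,-.0958,.18,175.7))"
```

```text
[0.42912654 0.38463607 0.07172626] [-1.79949393e+02 -7.29876601e-03 -1.62979935e+02]
t 6.62 at [0.4291 0.3846 0.0717] [-1.7995e+02 -1.0000e-02 -1.6298e+02] F [ 0.1  0.7 -1.7] w 0.0133 j7 48
10 [{"slide": [0, -0, -33], "turn": [0, 0, -0.001]}, {"slide": [0, -0, -33], "turn": [0, 0, -0.001]}, {"slide": [0, -0, -32], "turn": [0, 0, -0.001]}, {"slide": [4, -35, -1], "turn": [0, 0, 0.027]}, {"slide": [3, -35, -1], "turn": [0, 0, 0.027]}, {"slide": [2, -35, -1], "turn": [0, 0, 0.027]}, {"slide": [1, -35, -1], "turn": [0, 0, 0.027]}, {"slide": [0, -35, -1], "turn": [0, 0, 0.027]}, {"slide": [-1, -35, -1], "turn": [0, 0, 0.027]}, {"slide": [-2, -35, -1], "turn": [0, 0, 0.027]}]
7 [{"slide": [-3, -35, -0], "turn": [0, 0, 0.027]}, {"slide": [-4, -35, -1], "turn": [0, 0, 0.027]}, {"slide": [-5, -34, -0], "turn": [0, 0, 0.026]}, {"slide": [-5, -34, -1], "turn": [0, 0, 0.027]}, {"slide": [-6, -34, -0], "turn": [0, 0, 0.026]}, {"slide": [-7, -34, -1], "turn": [0, 0, 0.027]}, {"slide": [-9, -34, -0], "turn": [0, 0, 0.026]}]
end [ 0.5221 -0.0954  0.1797] -184.29
```

Call:
jog_arm:
  series:
    - {"slide": [0,0,-10],"turn": [0,0,0]}
    - {"slide": [0,0,-20],"turn": [0,0,0]}
    - {"slide": [0,0,-30],"turn": [0,0,0]}
    - {"slide": [0,0,-30],"turn": [0,0,0]}
    - {"slide": [2,-20,-10],"turn": [0,0,0.02]}
    - {"slide": [3,-30,-1],"turn": [0,0,0.027]}
    - {"slide": [2,-35,-1],"turn": [0,0,0.027]}
    - {"slide": [1,-35,-1],"turn": [0,0,0.027]}
    - {"slide": [0,-35,-1],"turn": [0,0,0.027]}
    - {"slide": [-1,-35,-1],"turn": [0,0,0.027]}

```text
time_s: 7.45
tool_pos: [0.4628, 0.201, 0.1883]
tcp_rot: [179.7, 0.1, -171.2]
wrist_force: [0.2, 0.4, -1.3]
width: 0.0132
```

```bash
python3 -c "
from h import *
plan((.5217,-.0958,.18,175.7))"
```

```text
t 7.45 at [0.4628 0.201  0.1883] [ 1.7968e+02  1.4000e-01 -1.7123e+02] F [ 0.2  0.4 -1.3] w 0.0132 j7 66
9 [{"slide": [-1, -34, 1], "turn": [0, 0, 0.025]}, {"slide": [-2, -33, 1], "turn": [0, 0, 0.025]}, {"slide": [-3, -33, 1], "turn": [0, 0, 0.025]}, {"slide": [-4, -33, 1], "turn": [0, 0, 0.026]}, {"slide": [-5, -33, 1], "turn": [0, 0, 0.025]}, {"slide": [-6, -33, 1], "turn": [0, 0, 0.026]}, {"slide": [-7, -33, 1], "turn": [0, 0, 0.025]}, {"slide": [-7, -33, 1], "turn": [0, 0, 0.026]}, {"slide": [-8, -34, 0], "turn": [0, 0, 0.025]}]
end [ 0.5213 -0.0961  0.1803] -184.29
```

Call:
jog_arm:
  series:
    - {"slide": [-1,-34,1],"turn": [0,0,0.025]}
    - {"slide": [-2,-33,1],"turn": [0,0,0.025]}
    - {"slide": [-3,-33,1],"turn": [0,0,0.025]}
    - {"slide": [-4,-33,1],"turn": [0,0,0.026]}
    - {"slide": [-5,-33,1],"turn": [0,0,0.025]}
    - {"slide": [-6,-33,1],"turn": [0,0,0.026]}
    - {"slide": [-7,-30,1],"turn": [0,0,0.025]}
    - {"slide": [-7,-25,1],"turn": [0,0,0.026]}
    - {"slide": [-8,-15,0],"turn": [0,0,0.025]}
    - {"slide": [0,0,0],"turn": [0,0,0]}

```text
time_s: 8.28
tool_pos: [0.5225, -0.087, 0.1882]
tcp_rot: [179.6, 0.7, 174.5]
wrist_force: [-0.9, -0.4, -1.1]
width: 0.0131
```

```bash
python3 -c "
from h import *
plan((.5217,-.0958,.15,175.7),(.5217,-.0958,.128,175.7),step=.015)
c=bot.capture('wrist'); cv2.imwrite('pics/carry1.png',c['pixels'])"
```

```text
t 8.28 at [ 0.5225 -0.087   0.1882] [179.64   0.67 174.51] F [-0.9 -0.4 -1.1] w 0.0131 j7 87
5 [{"slide": [-0, -3, 13], "turn": [0, 0, -0.007]}, {"slide": [0, -3, 13], "turn": [0, 0, -0.007]}, {"slide": [0, -3, 12], "turn": [0, 0, -0.007]}, {"slide": [0, 0, 11], "turn": [0, 0, 0]}, {"slide": [0, 0, 11], "turn": [0, 0, 0]}]
end [ 0.5217 -0.096   0.1282] 175.71
```

View pics/carry1.png

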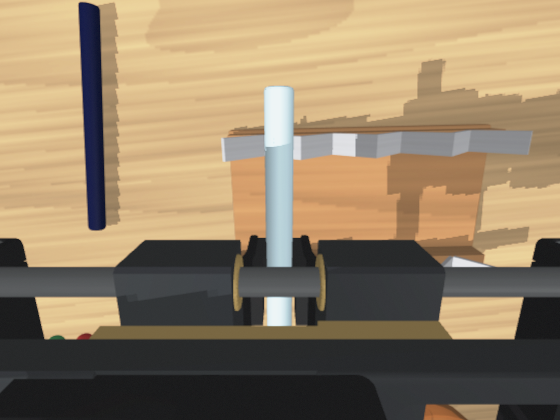

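Call:
jog_arm:
  series:
    - {"slide": [0,-5,12],"turn": [0.006,0.012,-0.01]}
    - {"slide": [0,-4,12],"turn": [0,0,-0.01]}
    - {"slide": [0,0,12],"turn": [0,0,0]}
    - {"slide": [0,0,10],"turn": [0,0,0]}
    - {"slide": [0,0,0],"turn": [0,0,0]}
    - {"slide": [0,0,0],"turn": [0,0,0]}

```text
time_s: 8.83
tool_pos: [0.5209, -0.0881, 0.1369]
tcp_rot: [179.8, -0.2, 176.6]
wrist_force: [0.3, -0.9, -0.4]
width: 0.0137
```

```bash
python3 -c "
from h import *
c=bot.capture('wrist'); s=bot.sense()
g=c['pixels'][:236,279-12:279+12].astype(int); m=(g[...,0]>g[...,2]+5)&(g.sum(2)>450); r=np.nonzero(m.sum(1)>10)[0]; print(r.min(),r.max())
w=ray(c,[279,r.min()],s['tool_pos'][2]-.065)[0]; a=np.radians(s['tcp_rot'][2]); d=(w-s['tool_pos'])[:2]; print('tip',d@[np.cos(a),np.sin(a)],d@[np.sin(a),-np.cos(a)])
plan((.5217,-.0958,.109,175.7),step=.006)"
```

```text
86 235
tip 0.08764094666827953 0.0006094735869883477
t 8.88 at [ 0.5208 -0.0881  0.1369] [179.81  -0.26 176.6 ] F [-0.9  0.  -0.9] w 0.0131 j7 89
5 [{"slide": [-0, -2, 6], "turn": [0, 0, 0.003]}, {"slide": [-0, -1, 5], "turn": [0, 0, 0.003]}, {"slide": [-0, -2, 6], "turn": [0, 0, 0.003]}, {"slide": [-1, -1, 5], "turn": [0, 0, 0.003]}, {"slide": [-0, -2, 6], "turn": [0, 0, 0.004]}]
end [ 0.5213 -0.0961  0.1089] 175.68
```

Call:
jog_arm:
  series:
    - {"slide": [-1,-5,0],"turn": [0,0,0.008]}
    - {"slide": [0,-4,0],"turn": [0,0,0.008]}
    - {"slide": [0,0,0],"turn": [0,0,0]}
    - {"slide": [0,0,0],"turn": [0,0,0]}

```text
time_s: 9.22
tool_pos: [0.522, -0.0976, 0.1382]
tcp_rot: [179.8, -0.2, 175.7]
wrist_force: [0.3, 0.1, -0.6]
width: 0.0133
```

```bash
python3 -c "
from h import *
plan((.5217,-.0958,.109,175.7),step=.006)"
```

```text
t 9.22 at [ 0.522  -0.0976  0.1382] [ 1.7982e+02 -1.5000e-01  1.7565e+02] F [ 0.3  0.1 -0.6] w 0.0133 j7 89
5 [{"slide": [0, 0, 6], "turn": [0, 0, -0]}, {"slide": [0, 0, 6], "turn": [0, 0, -0]}, {"slide": [0, 1, 6], "turn": [0, 0, -0]}, {"slide": [0, 0, 6], "turn": [0, 0, -0]}, {"slide": [0, 1, 5], "turn": [0, 0, -0.001]}]
end [ 0.5222 -0.0956  0.1092] 175.71
```

Call:
jog_arm:
  series:
    - {"slide": [0,1,6],"turn": [0,0,0]}
    - {"slide": [0,1,6],"turn": [0,0,0]}
    - {"slide": [0,0,6],"turn": [0,0,0]}
    - {"slide": [0,0,4],"turn": [0,0,0]}
    - {"slide": [0,0,2],"turn": [0,0,0]}
    - {"slide": [0,0,0],"turn": [0,0,0]}
    - {"slide": [0,0,0],"turn": [0,0,0]}

```text
time_s: 9.8
tool_pos: [0.5222, -0.0953, 0.1116]
tcp_rot: [179.8, -0.1, 175.6]
wrist_force: [0.4, -0.7, 0.1]
width: 0.0136
```

Call:
jog_arm:
  series:
    - {"slide": [0,0,1.5],"turn": [0,0,0]}
    - {"slide": [0,0,1.5],"turn": [0,0,0]}
    - {"slide": [0,0,0],"turn": [0,0,0]}
    - {"slide": [0,0,0],"turn": [0,0,0]}

```text
time_s: 10.13
tool_pos: [0.5227, -0.0963, 0.1096]
tcp_rot: [179.9, -0.0, 175.6]
wrist_force: [0.2, -0.1, -1.9]
width: 0.0131
```

Call:
jog_arm:
  series:
    - {"slide": [0,0,1],"turn": [0,0,0]}
    - {"slide": [0,0,1],"turn": [0,0,0]}
    - {"slide": [0,0,0],"turn": [0,0,0]}
    - {"slide": [0,0,0],"turn": [0,0,0]}

```text
time_s: 10.47
tool_pos: [0.5231, -0.0968, 0.1085]
tcp_rot: [179.9, 0.0, 175.6]
wrist_force: [0.7, -0.8, -0.9]
width: 0.0134
```

Call:
jog_arm:
  series:
    - {"slide": [0,0,1],"turn": [0,0,0]}
    - {"slide": [0,0,0.5],"turn": [0,0,0]}
    - {"slide": [0,0,0],"turn": [0,0,0]}

```text
time_s: 10.72
tool_pos: [0.5232, -0.0968, 0.1086]
tcp_rot: [179.9, 0.0, 175.6]
wrist_force: [0.0, -0.6, -0.4]
width: 0.0133
```

```bash
python3 -c "
from h import *
s=bot.sense(); print(s['tool_pos'],s['wrist_force'],s['tau'])
c=bot.capture('wrist');cv2.imwrite('pics/seat1.png',c['pixels'][:300]); print(bot.sense()['wrist_force'])
f=bot.capture('side'); cv2.imwrite('pics/x.png',f['pixels'])"
```

```text
[ 0.52319797 -0.09677687  0.10859211] [ 0.00410641 -0.59251656 -0.39275976] [-2.77595082e-01 -5.46005416e+01 -1.63741115e+00 -3.24141848e+01
 -1.01781380e-01  2.28132319e-02 -1.18497488e-02]
[-2.02745204 -1.32440303  2.36836534]
```

View pics/seat1.png

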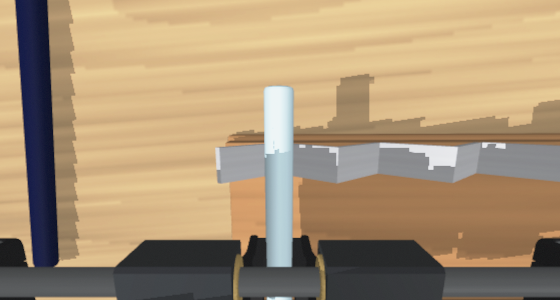

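Call:
jog_arm:
  series:
    - {"slide": [0,0,0],"turn": [0,0,0]}
    - {"slide": [0,0,0],"turn": [0,0,0]}
    - {"slide": [0,0,0],"turn": [0,0,0]}
    - {"slide": [0,0,0],"turn": [0,0,0]}
    - {"slide": [0,0,-5],"turn": [0,0,0]}
    - {"slide": [0,0,-20],"turn": [0,0,0]}
    - {"slide": [0,0,-30],"turn": [0,0,0]}
    - {"slide": [0,0,-25],"turn": [0,0,0]}
  jaw: 34

```text
time_s: 11.48
tool_pos: [0.5201, -0.0958, 0.1852]
tcp_rot: [179.8, -0.6, 175.6]
wrist_force: [0.9, -0.4, -0.4]
width: 0.0342
```

```bash
python3 -c "
from h import *
plan((.4551,.2483,.17,191.3))"
```

```text
t 11.48 at [ 0.5201 -0.0958  0.1852] [179.84  -0.59 175.64] F [ 0.9 -0.4 -0.4] w 0.0342 j7 89
10 [{"slide": [9, 34, 2], "turn": [0, 0, -0.027]}, {"slide": [8, 34, 1], "turn": [0, 0, -0.027]}, {"slide": [7, 34, 2], "turn": [0, 0, -0.027]}, {"slide": [6, 34, 1], "turn": [0, 0, -0.027]}, {"slide": [6, 35, 2], "turn": [0, 0, -0.028]}, {"slide": [4, 35, 1], "turn": [0, 0, -0.027]}, {"slide": [4, 35, 2], "turn": [0, 0, -0.028]}, {"slide": [3, 35, 1], "turn": [0, 0, -0.027]}, {"slide": [1, 35, 2], "turn": [0, 0, -0.028]}, {"slide": [1, 35, 1], "turn": [0, 0, -0.027]}]
end [0.4549 0.2485 0.1702] 191.29
```

Call:
jog_arm:
  series:
    - {"slide": [9,34,2],"turn": [0,-0.01,-0.027]}
    - {"slide": [8,34,1],"turn": [0,0,-0.027]}
    - {"slide": [7,34,2],"turn": [0,0,-0.027]}
    - {"slide": [6,34,1],"turn": [0,0,-0.027]}
    - {"slide": [6,35,2],"turn": [0,0,-0.028]}
    - {"slide": [4,35,1],"turn": [0,0,-0.027]}
    - {"slide": [4,35,2],"turn": [0,0,-0.028]}
    - {"slide": [3,35,1],"turn": [0,0,-0.027]}
    - {"slide": [1,35,2],"turn": [0,0,-0.028]}
    - {"slide": [1,20,1],"turn": [0,0,-0.027]}
  jaw: 42

```text
time_s: 12.32
tool_pos: [0.4597, 0.2414, 0.1813]
tcp_rot: [-179.8, 1.1, -168.8]
wrist_force: [-0.4, -0.0, -1.1]
width: 0.042
```

```bash
python3 -c "
from h import *
plan((.4551,.2483,.11,191.3),step=.02)"
```

```text
t 12.32 at [0.4597 0.2414 0.1813] [-179.83    1.08 -168.82] F [-0.4 -0.  -1.1] w 0.042 j7 63
4 [{"slide": [1, 2, 18], "turn": [0, 0, -0.001]}, {"slide": [1, 2, 18], "turn": [0, 0, -0]}, {"slide": [1, 2, 18], "turn": [0, 0, -0.001]}, {"slide": [0, 2, 17], "turn": [0, 0, -0]}]
end [0.4552 0.2487 0.1103] -168.7
```

Call:
jog_arm:
  series:
    - {"slide": [0,0,15],"turn": [0,0.01,0]}
    - {"slide": [0,0,20],"turn": [0,0.005,0]}
    - {"slide": [0,0,20],"turn": [0,0,0]}
    - {"slide": [0,0,10],"turn": [0,0,0]}
    - {"slide": [0,0,0],"turn": [0,0,0]}
    - {"slide": [0,0,0],"turn": [0,0,0]}

```text
time_s: 12.82
tool_pos: [0.4588, 0.2478, 0.1154]
tcp_rot: [-180.0, 0.3, -168.2]
wrist_force: [-0.9, 0.0, 1.1]
width: 0.0421
```

```bash
python3 -c "
from h import *
plan((.4551,.2483,.072,191.3),step=.012)"
```

```text
t 12.82 at [0.4588 0.2478 0.1154] [-179.97    0.31 -168.21] F [-0.9  0.   1.1] w 0.0421 j7 60
4 [{"slide": [1, 0, 11], "turn": [0, 0, 0.002]}, {"slide": [1, 0, 11], "turn": [0, 0, 0.002]}, {"slide": [1, 1, 11], "turn": [0, 0, 0.002]}, {"slide": [1, 0, 10], "turn": [0, 0, 0.003]}]
end [0.4547 0.248  0.0724] -168.72
```

Call:
jog_arm:
  series:
    - {"slide": [1,0,11],"turn": [0,0.003,0.002]}
    - {"slide": [1,0,11],"turn": [0,0.002,0.002]}
    - {"slide": [1,1,10],"turn": [0,0,0.002]}
    - {"slide": [1,0,6],"turn": [0,0,0.003]}
    - {"slide": [0,0,3],"turn": [0,0,0]}
    - {"slide": [0,0,0],"turn": [0,0,0]}
    - {"slide": [0,0,0],"turn": [0,0,0]}

```text
time_s: 13.4
tool_pos: [0.456, 0.247, 0.0724]
tcp_rot: [-180.0, 0.2, -168.9]
wrist_force: [0.3, -0.2, 0.2]
width: 0.0425
```

```bash
python3 -c "
from h import *
plan((.4551,.2483,.072,191.3),step=.012)"
```

```text
t 13.4 at [0.456  0.247  0.0724] [-1.7997e+02  1.6000e-01 -1.6895e+02] F [ 0.3 -0.2  0.2] w 0.0425 j7 58
1 [{"slide": [0.6, 1.4, 0.4], "turn": [0, 0, -0.004]}]
end [0.4551 0.2483 0.072 ] -168.72
```

Call:
jog_arm:
  series:
    - {"slide": [0.6,1,0.4],"turn": [0,0,-0.004]}
    - {"slide": [0,0,0],"turn": [0,0,0]}
    - {"slide": [0,0,0],"turn": [0,0,0]}
    - {"slide": [0,0,0],"turn": [0,0,0]}
    - {"slide": [0,0,0],"turn": [0,0,0]}
    - {"slide": [0,0,0],"turn": [0,0,0]}
    - {"slide": [0,0,-10],"turn": [0,0,0]}
    - {"slide": [0,0,-25],"turn": [0,0,0]}
    - {"slide": [0,0,-35],"turn": [0,0,0]}
    - {"slide": [0,0,-30],"turn": [0,0,0]}
  jaw: 5

```text
time_s: 14.23
tool_pos: [0.4519, 0.2466, 0.172]
tcp_rot: [-179.9, -0.4, -168.6]
wrist_force: [1.4, 0.7, -1.0]
width: 0.0135
```

```bash
python3 -c "
from h import *
plan((.5256,-.0439,.175,175.7))"
```

```text
t 14.23 at [0.4519 0.2466 0.172 ] [-179.87   -0.43 -168.63] F [ 1.4  0.7 -1. ] w 0.0135 j7 62
9 [{"slide": [-2, -33, -0], "turn": [0, 0, 0.03]}, {"slide": [-3, -33, -0], "turn": [0, 0, 0.03]}, {"slide": [-4, -33, -0], "turn": [0, 0, 0.03]}, {"slide": [-4, -33, -0], "turn": [0, 0, 0.031]}, {"slide": [-6, -33, -1], "turn": [0, 0, 0.03]}, {"slide": [-7, -33, -0], "turn": [0, 0, 0.031]}, {"slide": [-7, -32, -1], "turn": [0, 0, 0.03]}, {"slide": [-9, -32, -0], "turn": [0, 0, 0.031]}, {"slide": [-9, -33, -1], "turn": [0, 0, 0.03]}]
end [ 0.5256 -0.0444  0.175 ] -184.28
```

Call:
jog_arm:
  series:
    - {"slide": [-2,-33,0],"turn": [0,0,0.03]}
    - {"slide": [-3,-33,0],"turn": [0,0,0.03]}
    - {"slide": [-4,-33,0],"turn": [0,0,0.03]}
    - {"slide": [-4,-33,0],"turn": [0,0,0.03]}
    - {"slide": [-6,-33,0],"turn": [0,0,0.03]}
    - {"slide": [-7,-33,0],"turn": [0,0,0.03]}
    - {"slide": [-7,-32,0],"turn": [0,0,0.03]}
    - {"slide": [-9,-28,0],"turn": [0,0,0.03]}
    - {"slide": [-8,-18,0],"turn": [0,0,0.03]}
    - {"slide": [0,0,0],"turn": [0,0,0]}

```text
time_s: 15.07
tool_pos: [0.5308, -0.0326, 0.1894]
tcp_rot: [179.7, 0.7, 175.6]
wrist_force: [-0.6, -1.3, -0.6]
width: 0.013
```

Call:
jog_arm:
  series:
    - {"slide": [0,0,10],"turn": [0,0.01,0]}
    - {"slide": [0,0,10],"turn": [0,0,0]}
    - {"slide": [0,0,0],"turn": [0,0,0]}

```text
time_s: 15.32
tool_pos: [0.5313, -0.0312, 0.1686]
tcp_rot: [179.6, 0.1, 175.6]
wrist_force: [-1.6, -0.9, -0.5]
width: 0.0133
```

```bash
cat >> h.py <<'E'
def tip(zoff=.065):
    c=bot.capture('wrist'); s=bot.sense()
    g=c['pixels'][:236,267:291].astype(int); b=g[:,:,0]-g[:,:,2]
    r=np.nonzero((b>10).sum(1)>12)[0]; r=r[r>20].min()
    w=ray(c,[279,r],s['tool_pos'][2]-zoff)[0]; a=np.radians(s['tcp_rot'][2]); d=(w-s['tool_pos'])[:2]
    print('tip row',r,'along x',(d@[np.cos(a),np.sin(a)]).round(4))
    return c
E
python3 -c "
from h import *
tip()
plan((.5256,-.0439,.137,175.7))"
```

```text
tip row 65 along x 0.0963
t 15.37 at [ 0.5314 -0.0309  0.1692] [1.7961e+02 1.6000e-01 1.7558e+02] F [-0.3  0.4 -0.9] w 0.0135 j7 81
1 [{"slide": [4.8, -13.4, 32.2], "turn": [0, 0, -0.002]}]
end [ 0.5256 -0.0439  0.137 ] 175.7
```

Call:
jog_arm:
  series:
    - {"slide": [2,-5,8],"turn": [0.003,0,0]}
    - {"slide": [2,-5,10],"turn": [0.003,0,0]}
    - {"slide": [0,-3,10],"turn": [0,0,0]}
    - {"slide": [0,0,4],"turn": [0,0,0]}
    - {"slide": [0,0,0],"turn": [0,0,0]}
    - {"slide": [0,0,0],"turn": [0,0,0]}

```text
time_s: 15.87
tool_pos: [0.5249, -0.0411, 0.1326]
tcp_rot: [179.9, 0.0, 175.9]
wrist_force: [-0.1, 0.1, -0.7]
width: 0.0134
```

```bash
python3 -c "
from h import *
plan((.5265,-.0439,.111,175.7),step=.006)"
```

```text
t 15.87 at [ 0.5249 -0.0411  0.1326] [1.7994e+02 1.0000e-02 1.7594e+02] F [-0.1  0.1 -0.7] w 0.0134 j7 82
4 [{"slide": [-0, -1, 5], "turn": [0, 0, 0.001]}, {"slide": [-1, -1, 6], "turn": [0, 0, 0.001]}, {"slide": [-0, -0, 5], "turn": [0, 0, 0.001]}, {"slide": [-1, -1, 6], "turn": [0, 0, 0.001]}]
end [ 0.5266 -0.0443  0.1106] 175.71
```

Call:
jog_arm:
  series:
    - {"slide": [-1,-2,0],"turn": [0,0,0.004]}
    - {"slide": [-1,-1,5],"turn": [0,0,0]}
    - {"slide": [0,0,6],"turn": [0,0,0]}
    - {"slide": [0,0,5],"turn": [0,0,0]}
    - {"slide": [0,0,3],"turn": [0,0,0]}
    - {"slide": [0,0,2],"turn": [0,0,0]}
    - {"slide": [0,0,0],"turn": [0,0,0]}
    - {"slide": [0,0,0],"turn": [0,0,0]}

```text
time_s: 16.53
tool_pos: [0.5279, -0.0447, 0.1105]
tcp_rot: [179.9, 0.1, 175.7]
wrist_force: [-1.0, 0.0, 0.7]
width: 0.0132
```

```bash
python3 -c "
from h import *
plan((.5265,-.0439,.1085,175.7),step=.006)"
```

```text
t 16.53 at [ 0.5279 -0.0447  0.1105] [1.7994e+02 1.5000e-01 1.7568e+02] F [-1.   0.   0.7] w 0.0132 j7 82
1 [{"slide": [1.5, 0.7, 2], "turn": [0, 0, -0]}]
end [ 0.5265 -0.0439  0.1085] 175.68
```

Call:
jog_arm:
  series:
    - {"slide": [1.2,0.8,1.2],"turn": [0,0,0]}
    - {"slide": [0,0,1.2],"turn": [0,0,0]}
    - {"slide": [0,0,0.6],"turn": [0,0,0]}
    - {"slide": [0,0,0.5],"turn": [0,0,0]}
    - {"slide": [0,0,0],"turn": [0,0,0]}

```text
time_s: 16.95
tool_pos: [0.5279, -0.0448, 0.1103]
tcp_rot: [-180.0, 0.4, 175.6]
wrist_force: [0.1, 0.1, -0.8]
width: 0.0133
```

Call:
jog_arm:
  series:
    - {"slide": [1,0.5,2],"turn": [0,0.005,0]}
    - {"slide": [0,0,2],"turn": [0,0,0]}
    - {"slide": [0,0,1],"turn": [0,0,0]}

```text
time_s: 17.2
tool_pos: [0.5286, -0.0448, 0.1091]
tcp_rot: [-179.9, 0.3, 175.6]
wrist_force: [-6.4, -0.7, 10.3]
width: 0.0134
```

```bash
python3 -c "
from h import *
plan((.5265,-.0439,.1085,175.7),step=.006)
c=bot.capture('wrist');cv2.imwrite('pics/seat2.png',cv2.resize(c['pixels'][40:240,150:450],None,fx=2,fy=2));print(bot.sense()['wrist_force'])"
```

```text
t 17.2 at [ 0.5286 -0.0448  0.1091] [-179.89    0.29  175.59] F [-6.4 -0.7 10.3] w 0.0134 j7 81
1 [{"slide": [2.2, 0.8, 0.6], "turn": [0, 0, -0.002]}]
end [ 0.5265 -0.0439  0.1085] 175.7
[-7.28945116 -0.16428774 13.45784952]
```

View pics/seat2.png

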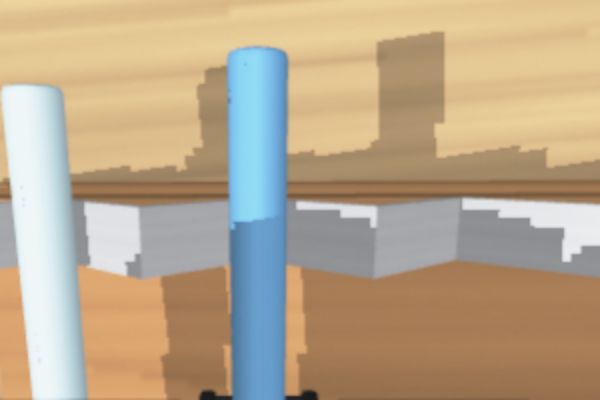

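Call:
jog_arm:
  series:
    - {"slide": [0,0,-1],"turn": [0,0,0]}
    - {"slide": [0,0,0],"turn": [0,0,0]}
    - {"slide": [0,0,0],"turn": [0,0,0]}
    - {"slide": [0,0,0],"turn": [0,0,0]}
    - {"slide": [0,0,-5],"turn": [0,0,0]}
    - {"slide": [0,0,-20],"turn": [0,0,0]}
    - {"slide": [0,0,-35],"turn": [0,0,0]}
    - {"slide": [0,0,-35],"turn": [0,0,0]}
    - {"slide": [0,0,-35],"turn": [0,0,0]}
  jaw: 34

```text
time_s: 18.0
tool_pos: [0.5237, -0.0436, 0.2369]
tcp_rot: [-180.0, -0.6, 175.7]
wrist_force: [0.3, 1.1, -0.4]
width: 0.0337
```

```bash
python3 -c "
from h import *
plan((.516,-.413,.29,160.7))"
```

```text
t 18.0 at [ 0.5237 -0.0436  0.2369] [-179.96   -0.62  175.66] F [ 0.3  1.1 -0.4] w 0.0337 j7 83
10 [{"slide": [-2, -34, -5], "turn": [0, 0, 0.024]}, {"slide": [-3, -33, -5], "turn": [0, 0, 0.024]}, {"slide": [-3, -33, -5], "turn": [0, 0, 0.024]}, {"slide": [-4, -33, -5], "turn": [0, 0, 0.024]}, {"slide": [-5, -33, -5], "turn": [0, 0, 0.024]}, {"slide": [-6, -33, -5], "turn": [0, 0, 0.024]}, {"slide": [-7, -33, -5], "turn": [0, 0, 0.023]}, {"slide": [-7, -33, -5], "turn": [0, 0, 0.024]}, {"slide": [-8, -33, -4], "turn": [0, 0, 0.023]}, {"slide": [-9, -33, -5], "turn": [0, 0, 0.024]}]
1 [{"slide": [-10, -32, -4], "turn": [0, 0, 0.023]}]
end [ 0.5159 -0.4131  0.2899] 160.71
```

Call:
jog_arm:
  series:
    - {"slide": [-2,-34,-5],"turn": [0,-0.01,0.024]}
    - {"slide": [-3,-33,-5],"turn": [0,0,0.024]}
    - {"slide": [-3,-33,-5],"turn": [0,0,0.024]}
    - {"slide": [-4,-33,-5],"turn": [0,0,0.024]}
    - {"slide": [-5,-33,-5],"turn": [0,0,0.024]}
    - {"slide": [-6,-33,-5],"turn": [0,0,0.024]}
    - {"slide": [-7,-33,-5],"turn": [0,0,0.024]}
    - {"slide": [-7,-33,-5],"turn": [0,0,0.024]}
    - {"slide": [-8,-33,-4],"turn": [0,0,0.024]}
    - {"slide": [-9,-33,-5],"turn": [0,0,0.024]}
  jaw: 42

```text
time_s: 18.83
tool_pos: [0.5209, -0.3834, 0.3019]
tcp_rot: [179.7, 1.0, 162.4]
wrist_force: [1.5, 0.7, 0.6]
width: 0.042
```

Call:
jog_arm:
  series:
    - {"slide": [-5,-15,0],"turn": [0,0,0.02]}
    - {"slide": [0,0,0],"turn": [0,0,0]}
    - {"slide": [0,0,0],"turn": [0,0,0]}
    - {"slide": [0,0,0],"turn": [0,0,0]}

```text
time_s: 19.17
tool_pos: [0.5175, -0.4085, 0.3022]
tcp_rot: [179.9, 0.9, 160.5]
wrist_force: [-0.7, 0.4, -0.5]
width: 0.0422
```

```bash
python3 -c "
from h import *
look('rod_medium'); c=look('rod_darkest'); cv2.imwrite('pics/med.png',c['pixels'][:260])
plan((.516,-.413,.29,160.7))"
```

```text
rod_medium 0.65 [104. 273.] rows 29 179 [ 0.4416 -0.3857] 161.1974861135987 166.04851424998967 15.725850452138312 [207. 119.  78.]
rod_darkest 0.56 [ 69. 406.] rows 0 144 [ 0.4568 -0.2357] 167.3466710235872 152.8339813123563 14.852184175617412 [72. 39. 37.]
t 19.37 at [ 0.5182 -0.4075  0.3026] [179.86   0.96 160.64] F [-0.   0.9 -0.3] w 0.0421 j7 105
1 [{"slide": [0.2, -5.9, 12.6], "turn": [0, 0, -0.001]}]
end [ 0.516 -0.413  0.29 ] 160.7
```

View pics/med.png

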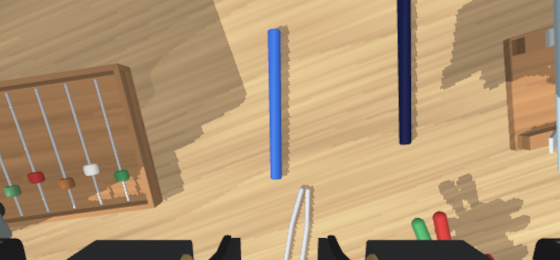

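```bash
python3 -c "
from h import *
plan((.4416,-.3857,.17,161.2),(.4416,-.3857,.11,161.2))"
```

```text
t 19.37 at [ 0.5182 -0.4075  0.3026] [179.86   0.96 160.64] F [-0.   0.9 -0.3] w 0.0421 j7 105
7 [{"slide": [16, -1, 27], "turn": [0, 0, -0.002]}, {"slide": [16, -1, 26], "turn": [0, 0, -0.002]}, {"slide": [16, -1, 27], "turn": [0, 0, -0.002]}, {"slide": [16, -1, 26], "turn": [0, 0, -0.002]}, {"slide": [15, -1, 27], "turn": [0, 0, -0.002]}, {"slide": [0, 0, 30], "turn": [0, 0, 0]}, {"slide": [0, 0, 30], "turn": [0, 0, 0]}]
end [ 0.4419 -0.3863  0.1096] 161.22
```

Call:
jog_arm:
  series:
    - {"slide": [16,-1,27],"turn": [0,0.01,-0.002]}
    - {"slide": [16,-1,26],"turn": [0,0.006,-0.002]}
    - {"slide": [16,-1,27],"turn": [0,0,-0.002]}
    - {"slide": [16,-1,26],"turn": [0,0,-0.002]}
    - {"slide": [12,-1,27],"turn": [0,0,-0.002]}
    - {"slide": [0,0,30],"turn": [0,0,0]}
    - {"slide": [0,0,20],"turn": [0,0,0]}
    - {"slide": [0,0,0],"turn": [0,0,0]}
    - {"slide": [0,0,0],"turn": [0,0,0]}

```text
time_s: 20.12
tool_pos: [0.4473, -0.3779, 0.1158]
tcp_rot: [179.8, 0.5, 162.1]
wrist_force: [-0.5, -0.3, 0.2]
width: 0.0419
```

```bash
python3 -c "
from h import *
plan((.4416,-.3857,.072,161.2),step=.012)"
```

```text
t 20.12 at [ 0.4473 -0.3779  0.1158] [179.8    0.46 162.08] F [-0.5 -0.3  0.2] w 0.0419 j7 108
4 [{"slide": [1, -2, 11], "turn": [0, 0, 0.004]}, {"slide": [1, -2, 11], "turn": [0, 0, 0.004]}, {"slide": [0, -3, 11], "turn": [0, 0, 0.004]}, {"slide": [1, -2, 11], "turn": [0, 0, 0.003]}]
end [ 0.4416 -0.3855  0.0718] 161.23
```

Call:
jog_arm:
  series:
    - {"slide": [1,-5,5],"turn": [0.003,0.006,0.008]}
    - {"slide": [1,-4,5],"turn": [0,0,0.007]}
    - {"slide": [1,0,10],"turn": [0,0,0]}
    - {"slide": [0,0,10],"turn": [0,0,0]}
    - {"slide": [0,0,7],"turn": [0,0,0]}
    - {"slide": [0,0,3],"turn": [0,0,0]}
    - {"slide": [0,0,0],"turn": [0,0,0]}
    - {"slide": [0,0,0],"turn": [0,0,0]}

```text
time_s: 20.78
tool_pos: [0.4446, -0.3874, 0.0771]
tcp_rot: [-179.9, 0.5, 161.2]
wrist_force: [-0.8, -0.2, -0.2]
width: 0.0416
```

```bash
python3 -c "
from h import *
plan((.4416,-.3857,.072,161.2),step=.012)"
```

```text
t 20.78 at [ 0.4446 -0.3874  0.0771] [-179.9     0.5   161.24] F [-0.8 -0.2 -0.2] w 0.0416 j7 108
1 [{"slide": [3.4, 0.6, 5.1], "turn": [0, 0, 0.001]}]
end [ 0.4415 -0.3857  0.072 ] 161.18
```

Call:
jog_arm:
  series:
    - {"slide": [1.5,0.5,3],"turn": [0,0.004,0]}
    - {"slide": [1.5,0,2.5],"turn": [0,0.004,0]}
    - {"slide": [0,0,0],"turn": [0,0,0]}

```text
time_s: 21.03
tool_pos: [0.442, -0.3859, 0.0716]
tcp_rot: [-179.9, 0.0, 161.2]
wrist_force: [-0.3, 0.5, 0.3]
width: 0.0422
```

Call:
jog_arm:
  series:
    - {"slide": [0,0,0],"turn": [0,0,0]}
    - {"slide": [0,0,0],"turn": [0,0,0]}
    - {"slide": [0,0,0],"turn": [0,0,0]}
    - {"slide": [0,0,0],"turn": [0,0,0]}
    - {"slide": [0,0,0],"turn": [0,0,0]}
    - {"slide": [0,0,-10],"turn": [0,0,0]}
    - {"slide": [0,0,-25],"turn": [0,0,0]}
    - {"slide": [0,0,-35],"turn": [0,0,0]}
    - {"slide": [0,0,-30],"turn": [0,0,0]}
  jaw: 5

```text
time_s: 21.78
tool_pos: [0.4391, -0.3832, 0.17]
tcp_rot: [179.9, -0.6, 161.3]
wrist_force: [1.0, -0.5, -1.0]
width: 0.0132
```

```bash
python3 -c "
from h import *
plan((.5295,.0079,.18,175.7))"
```

```text
t 21.78 at [ 0.4391 -0.3832  0.17  ] [179.89  -0.64 161.27] F [ 1.  -0.5 -1. ] w 0.0132 j7 108
10 [{"slide": [3, 33, -1], "turn": [0, 0, -0.021]}, {"slide": [3, 33, -1], "turn": [0, 0, -0.021]}, {"slide": [2, 33, -1], "turn": [0, 0, -0.021]}, {"slide": [1, 34, -1], "turn": [0, 0, -0.021]}, {"slide": [1, 34, -1], "turn": [0, 0, -0.021]}, {"slide": [-0, 33, -1], "turn": [0, 0, -0.021]}, {"slide": [-1, 33, -1], "turn": [0, 0, -0.021]}, {"slide": [-2, 34, -1], "turn": [0, 0, -0.021]}, {"slide": [-2, 33, -0], "turn": [0, 0, -0.021]}, {"slide": [-3, 34, -1], "turn": [0, 0, -0.021]}]
2 [{"slide": [-4, 33, -0], "turn": [0, 0, -0.021]}, {"slide": [-4, 33, -1], "turn": [0, 0, -0.021]}]
end [0.5291 0.0077 0.18  ] 175.7
```

Call:
jog_arm:
  series:
    - {"slide": [3,33,-1],"turn": [0,0,-0.021]}
    - {"slide": [3,33,-1],"turn": [0,0,-0.021]}
    - {"slide": [2,33,-1],"turn": [0,0,-0.021]}
    - {"slide": [1,33,-1],"turn": [0,0,-0.021]}
    - {"slide": [1,33,-1],"turn": [0,0,-0.021]}
    - {"slide": [0,33,-1],"turn": [0,0,-0.021]}
    - {"slide": [-1,33,-1],"turn": [0,0,-0.021]}
    - {"slide": [-2,33,-1],"turn": [0,0,-0.021]}
    - {"slide": [-2,33,0],"turn": [0,0,-0.021]}
    - {"slide": [-3,33,0],"turn": [0,0,-0.021]}

```text
time_s: 22.62
tool_pos: [0.5166, -0.0596, 0.1951]
tcp_rot: [-179.4, 0.5, 172.9]
wrist_force: [0.9, 0.2, -1.9]
width: 0.0135
```

Call:
jog_arm:
  series:
    - {"slide": [-4,28,0],"turn": [0,0,-0.021]}
    - {"slide": [-4,15,0],"turn": [0,0.01,-0.021]}
    - {"slide": [0,0,0],"turn": [0,0,0]}
    - {"slide": [0,0,8],"turn": [0,0,0]}
    - {"slide": [0,0,8],"turn": [0,0,0]}
    - {"slide": [0,0,0],"turn": [0,0,0]}

```text
time_s: 23.12
tool_pos: [0.5309, -0.0101, 0.1809]
tcp_rot: [-179.5, 0.1, 175.9]
wrist_force: [-0.4, -1.0, -0.4]
width: 0.0133
```

```bash
python3 -c "
from h import *
tip()
plan((.5295,.0079,.137,175.7))"
```

```text
tip row 99 along x 0.0817
t 23.17 at [ 0.531  -0.0104  0.1815] [-1.7947e+02  7.0000e-02  1.7590e+02] F [ 0.8  0.6 -1.2] w 0.0132 j7 78
2 [{"slide": [1, 9, 22], "turn": [0, 0, 0.002]}, {"slide": [2, 9, 22], "turn": [0, 0, 0.002]}]
end [0.5293 0.0078 0.1375] 175.68
```

Call:
jog_arm:
  series:
    - {"slide": [1,7,8],"turn": [-0.005,0,0.002]}
    - {"slide": [2,7,12],"turn": [-0.004,0,0.002]}
    - {"slide": [0,4,12],"turn": [0,0,0]}
    - {"slide": [0,0,8],"turn": [0,0,0]}
    - {"slide": [0,0,0],"turn": [0,0,0]}
    - {"slide": [0,0,0],"turn": [0,0,0]}

```text
time_s: 23.67
tool_pos: [0.5284, 0.0037, 0.1378]
tcp_rot: [-180.0, 0.0, 175.1]
wrist_force: [0.7, 0.4, -1.0]
width: 0.0136
```

```bash
python3 -c "
from h import *
plan((.528,.0079,.111,175.7),step=.006)"
```

```text
t 23.67 at [0.5284 0.0037 0.1378] [-1.7997e+02  1.0000e-02  1.7509e+02] F [ 0.7  0.4 -1. ] w 0.0136 j7 76
5 [{"slide": [0, 1, 5], "turn": [0, 0, -0.002]}, {"slide": [0, 1, 5], "turn": [0, 0, -0.002]}, {"slide": [0, 1, 6], "turn": [0, 0, -0.002]}, {"slide": [0, 1, 5], "turn": [0, 0, -0.002]}, {"slide": [1, 0, 6], "turn": [0, 0, -0.003]}]
end [0.5277 0.0077 0.1108] 175.72
```

Call:
jog_arm:
  series:
    - {"slide": [0,3,0],"turn": [0,0,-0.006]}
    - {"slide": [0,2,3],"turn": [0,0,-0.005]}
    - {"slide": [0,0,6],"turn": [0,0,0]}
    - {"slide": [0,0,6],"turn": [0,0,0]}
    - {"slide": [0,0,6],"turn": [0,0,0]}
    - {"slide": [0,0,3],"turn": [0,0,0]}
    - {"slide": [0,0,2],"turn": [0,0,0]}
    - {"slide": [0,0,0],"turn": [0,0,0]}
    - {"slide": [0,0,0],"turn": [0,0,0]}

```text
time_s: 24.42
tool_pos: [0.5302, 0.0073, 0.111]
tcp_rot: [-179.9, 0.2, 175.6]
wrist_force: [-0.9, -0.8, -1.3]
width: 0.0132
```

```bash
python3 -c "
from h import *
plan((.528,.0079,.1085,175.7),step=.006)"
```

```text
t 24.42 at [0.5302 0.0073 0.111 ] [-179.92    0.19  175.65] F [-0.9 -0.8 -1.3] w 0.0132 j7 75
1 [{"slide": [2.2, 0.4, 2.5], "turn": [0, 0, -0.001]}]
end [0.528  0.0079 0.1085] 175.71
```

Call:
jog_arm:
  series:
    - {"slide": [2.5,0.4,0.5],"turn": [0,0.003,0]}
    - {"slide": [1,0,1],"turn": [0,0,0]}
    - {"slide": [0.5,0,1],"turn": [0,0,0]}
    - {"slide": [0,0,1],"turn": [0,0,0]}
    - {"slide": [0,0,1],"turn": [0,0,0]}

```text
time_s: 24.83
tool_pos: [0.528, 0.0074, 0.1106]
tcp_rot: [-179.9, 0.3, 175.6]
wrist_force: [-5.1, -0.4, 12.9]
width: 0.0133
```

Call:
jog_arm:
  series:
    - {"slide": [0,0,-0.5],"turn": [0,0,0]}
    - {"slide": [0,0,0],"turn": [0,0,0]}
    - {"slide": [0,0,0],"turn": [0,0,0]}
    - {"slide": [0,0,0],"turn": [0,0,0]}
    - {"slide": [0,0,-5],"turn": [0,0,0]}
    - {"slide": [0,0,-20],"turn": [0,0,0]}
    - {"slide": [0,0,-35],"turn": [0,0,0]}
    - {"slide": [0,0,-30],"turn": [0,0,0]}
  jaw: 34

```text
time_s: 25.5
tool_pos: [0.5231, 0.0085, 0.1979]
tcp_rot: [-179.9, -0.5, 175.7]
wrist_force: [1.1, 0.0, 1.6]
width: 0.0339
```

```bash
python3 -c "
from h import *
plan((.4427,-.2328,.17,167.3))"
```

```text
t 25.5 at [0.5231 0.0085 0.1979] [-179.89   -0.48  175.66] F [1.1 0.  1.6] w 0.0339 j7 77
8 [{"slide": [8, -31, 3], "turn": [0, 0, 0.018]}, {"slide": [7, -31, 4], "turn": [0, 0, 0.018]}, {"slide": [7, -31, 3], "turn": [0, 0, 0.018]}, {"slide": [6, -31, 4], "turn": [0, 0, 0.018]}, {"slide": [5, -31, 3], "turn": [0, 0, 0.018]}, {"slide": [5, -32, 4], "turn": [0, 0, 0.019]}, {"slide": [4, -31, 3], "turn": [0, 0, 0.018]}, {"slide": [4, -32, 4], "turn": [0, 0, 0.019]}]
end [ 0.4428 -0.233   0.1699] 167.3
```

Call:
jog_arm:
  series:
    - {"slide": [8,-31,3],"turn": [0,0,0.018]}
    - {"slide": [7,-31,3],"turn": [0,0,0.018]}
    - {"slide": [7,-31,3],"turn": [0,0,0.018]}
    - {"slide": [6,-31,3],"turn": [0,0,0.018]}
    - {"slide": [5,-31,3],"turn": [0,0,0.018]}
    - {"slide": [5,-31,3],"turn": [0,0,0.018]}
    - {"slide": [4,-28,3],"turn": [0,0,0.018]}
    - {"slide": [4,-20,3],"turn": [0,0,0.018]}
    - {"slide": [0,0,10],"turn": [0,0,0]}
    - {"slide": [0,0,10],"turn": [0,0,0]}
  jaw: 42

```text
time_s: 26.33
tool_pos: [0.4476, -0.2251, 0.1656]
tcp_rot: [179.9, 0.7, 167.3]
wrist_force: [-0.0, 0.9, 0.5]
width: 0.0419
```

Call:
jog_arm:
  series:
    - {"slide": [0,0,20],"turn": [0,0,0]}
    - {"slide": [0,0,15],"turn": [0,0,0]}
    - {"slide": [0,0,0],"turn": [0,0,0]}
    - {"slide": [0,0,0],"turn": [0,0,0]}

```text
time_s: 26.67
tool_pos: [0.4482, -0.2222, 0.127]
tcp_rot: [179.8, 0.6, 167.5]
wrist_force: [0.4, 0.2, -0.4]
width: 0.0419
```

```bash
python3 -c "
from h import *
plan((.4427,-.2328,.072,167.3),step=.012)"
```

```text
t 26.67 at [ 0.4482 -0.2222  0.127 ] [179.85   0.55 167.48] F [ 0.4  0.2 -0.4] w 0.0419 j7 98
5 [{"slide": [1, -2, 11], "turn": [0, 0, 0.001]}, {"slide": [1, -2, 11], "turn": [0, 0, 0.001]}, {"slide": [0, -3, 11], "turn": [0, 0, 0]}, {"slide": [1, -2, 11], "turn": [0, 0, 0.001]}, {"slide": [0, -3, 11], "turn": [0, 0, 0]}]
end [ 0.4426 -0.2333  0.072 ] 167.3
```

Call:
jog_arm:
  series:
    - {"slide": [1,-6,10],"turn": [0.003,0.008,0.003]}
    - {"slide": [1,-5,10],"turn": [0,0,0]}
    - {"slide": [1,-1,10],"turn": [0,0,0]}
    - {"slide": [1,0,10],"turn": [0,0,0]}
    - {"slide": [1,0,8],"turn": [0,0,0]}
    - {"slide": [1,0,4],"turn": [0,0,0]}
    - {"slide": [0,0,0],"turn": [0,0,0]}
    - {"slide": [0,0,0],"turn": [0,0,0]}

```text
time_s: 27.33
tool_pos: [0.4403, -0.2323, 0.0708]
tcp_rot: [-180.0, 0.1, 167.5]
wrist_force: [0.3, -0.2, -0.5]
width: 0.0422
```

```bash
python3 -c "
from h import *
plan((.4427,-.2328,.072,167.3),step=.012)"
```

```text
t 27.33 at [ 0.4403 -0.2323  0.0708] [-1.7999e+02  1.1000e-01  1.6745e+02] F [ 0.3 -0.2 -0.5] w 0.0422 j7 99
1 [{"slide": [-2.5, -0, -1.2], "turn": [0, 0, 0.003]}]
end [ 0.4427 -0.2328  0.072 ] 167.28
```

Call:
jog_arm:
  series:
    - {"slide": [-2.5,0,-1],"turn": [0,0,0.003]}
    - {"slide": [0,0,0],"turn": [0,0,0]}
    - {"slide": [0,0,0],"turn": [0,0,0]}
    - {"slide": [0,0,0],"turn": [0,0,0]}
    - {"slide": [0,0,0],"turn": [0,0,0]}
    - {"slide": [0,0,0],"turn": [0,0,0]}
    - {"slide": [0,0,-10],"turn": [0,0,0]}
    - {"slide": [0,0,-25],"turn": [0,0,0]}
    - {"slide": [0,0,-35],"turn": [0,0,0]}
    - {"slide": [0,0,-30],"turn": [0,0,0]}
  jaw: 5

```text
time_s: 28.17
tool_pos: [0.4401, -0.2311, 0.1725]
tcp_rot: [179.9, -0.4, 167.3]
wrist_force: [1.0, 0.1, 0.2]
width: 0.0133
```

```bash
python3 -c "
from h import *
plan((.5334,.0598,.18,175.7))"
```

```text
t 28.17 at [ 0.4401 -0.2311  0.1725] [179.89  -0.43 167.31] F [1.  0.1 0.2] w 0.0133 j7 99
9 [{"slide": [-3, 34, -1], "turn": [0, 0, -0.016]}, {"slide": [-4, 34, -1], "turn": [0, 0, -0.016]}, {"slide": [-4, 34, -1], "turn": [0, 0, -0.016]}, {"slide": [-5, 34, -1], "turn": [0, 0, -0.016]}, {"slide": [-5, 33, -1], "turn": [0, 0, -0.016]}, {"slide": [-6, 33, -1], "turn": [0, 0, -0.017]}, {"slide": [-6, 33, -1], "turn": [0, 0, -0.016]}, {"slide": [-6, 33, -0], "turn": [0, 0, -0.017]}, {"slide": [-8, 34, -1], "turn": [0, 0, -0.016]}]
end [0.5338 0.06   0.1805] 175.67
```

Call:
jog_arm:
  series:
    - {"slide": [-3,33,-1],"turn": [0,0,-0.016]}
    - {"slide": [-4,33,-1],"turn": [0,0,-0.016]}
    - {"slide": [-4,33,-1],"turn": [0,0,-0.016]}
    - {"slide": [-5,33,-1],"turn": [0,0,-0.016]}
    - {"slide": [-5,33,-1],"turn": [0,0,-0.016]}
    - {"slide": [-6,33,-1],"turn": [0,0,-0.016]}
    - {"slide": [-6,33,-1],"turn": [0,0,-0.016]}
    - {"slide": [-6,33,0],"turn": [0,0,-0.016]}
    - {"slide": [-7,28,0],"turn": [0,0,-0.016]}
    - {"slide": [0,12,0],"turn": [0,0,0]}

```text
time_s: 29.0
tool_pos: [0.5391, 0.0686, 0.1978]
tcp_rot: [-179.8, 0.8, 175.3]
wrist_force: [-1.1, 0.4, -1.7]
width: 0.0133
```

Call:
jog_arm:
  series:
    - {"slide": [0,0,0],"turn": [0,0.008,0]}
    - {"slide": [0,0,8],"turn": [0,0,0]}
    - {"slide": [0,0,8],"turn": [0,0,0]}
    - {"slide": [0,0,0],"turn": [0,0,0]}

```text
time_s: 29.33
tool_pos: [0.5389, 0.0703, 0.1823]
tcp_rot: [-179.8, 0.3, 175.5]
wrist_force: [-0.8, 0.1, -1.3]
width: 0.0135
```

```bash
python3 -c "
from h import *
c=tip(); cv2.imwrite('pics/dark.png',c['pixels'][:260])
plan((.5334,.0598,.137,175.7))"
```

```text
tip row 79 along x 0.0902
t 29.38 at [0.5391 0.0699 0.1828] [-179.82    0.36  175.45] F [-0.3  0.2 -0.4] w 0.0136 j7 69
2 [{"slide": [2, -5, 23], "turn": [0, 0, -0.002]}, {"slide": [3, -6, 23], "turn": [0, 0, -0.002]}]
end [0.5333 0.0593 0.1368] 175.68
```

View pics/dark.png

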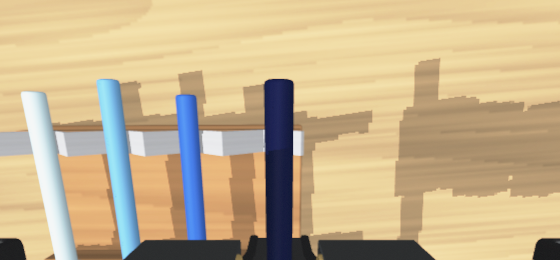

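Call:
jog_arm:
  series:
    - {"slide": [2,-5,8],"turn": [0,0.004,-0.002]}
    - {"slide": [2,-5,12],"turn": [0,0,-0.002]}
    - {"slide": [1,0,12],"turn": [0,0,0]}
    - {"slide": [1,0,8],"turn": [0,0,0]}
    - {"slide": [0,0,0],"turn": [0,0,0]}
    - {"slide": [0,0,0],"turn": [0,0,0]}

```text
time_s: 29.88
tool_pos: [0.531, 0.0522, 0.1395]
tcp_rot: [-179.7, 0.0, 175.2]
wrist_force: [-0.2, 0.9, -0.0]
width: 0.0133
```

```bash
python3 -c "
from h import *
plan((.5332,.0598,.111,175.7),step=.006)"
```

```text
t 29.88 at [0.531  0.0522 0.1395] [-1.7967e+02  3.0000e-02  1.7519e+02] F [-0.2  0.9 -0. ] w 0.0133 j7 70
5 [{"slide": [-0, 2, 6], "turn": [0, 0, -0.002]}, {"slide": [-0, 1, 6], "turn": [0, 0, -0.002]}, {"slide": [-1, 2, 6], "turn": [0, 0, -0.002]}, {"slide": [-0, 1, 5], "turn": [0, 0, -0.001]}, {"slide": [-1, 2, 6], "turn": [0, 0, -0.002]}]
end [0.5337 0.06   0.1105] 175.71
```

Call:
jog_arm:
  series:
    - {"slide": [0,4,0],"turn": [-0.005,0,-0.004]}
    - {"slide": [0,3,0],"turn": [0,0,-0.004]}
    - {"slide": [0,0,2],"turn": [0,0,0]}
    - {"slide": [0,0,0],"turn": [0,0,0]}
    - {"slide": [0,0,0],"turn": [0,0,0]}

```text
time_s: 30.3
tool_pos: [0.5326, 0.0599, 0.1391]
tcp_rot: [180.0, 0.2, 175.7]
wrist_force: [0.2, 0.5, -0.8]
width: 0.0135
```

```bash
python3 -c "
from h import *
plan((.5332,.0598,.111,175.7),step=.006)"
```

```text
t 30.3 at [0.5326 0.0599 0.1391] [1.7998e+02 1.7000e-01 1.7570e+02] F [ 0.2  0.5 -0.8] w 0.0135 j7 70
5 [{"slide": [-0, -0, 6], "turn": [0, 0, -0]}, {"slide": [-0, -0, 6], "turn": [0, 0, -0]}, {"slide": [-0, -0, 5], "turn": [0, 0, -0]}, {"slide": [-0, -0, 6], "turn": [0, 0, -0]}, {"slide": [-1, -0, 5], "turn": [0, 0, -0]}]
end [0.5336 0.0598 0.1111] 175.7
```

Call:
jog_arm:
  series:
    - {"slide": [0,0,6],"turn": [0,0.003,0]}
    - {"slide": [0,0,6],"turn": [0,0,0]}
    - {"slide": [0,0,6],"turn": [0,0,0]}
    - {"slide": [0.5,0,4],"turn": [0,0,0]}
    - {"slide": [0.5,0,3],"turn": [0,0,0]}
    - {"slide": [0,0,1],"turn": [0,0,0]}
    - {"slide": [0,0,0],"turn": [0,0,0]}
    - {"slide": [0,0,0],"turn": [0,0,0]}

```text
time_s: 30.97
tool_pos: [0.5319, 0.0593, 0.1106]
tcp_rot: [-180.0, 0.0, 175.7]
wrist_force: [-0.1, -0.7, -0.6]
width: 0.0132
```

```bash
python3 -c "
from h import *
plan((.5332,.0598,.1085,175.7),step=.006)"
```

```text
t 30.97 at [0.5319 0.0593 0.1106] [-1.7996e+02  2.0000e-02  1.7568e+02] F [-0.1 -0.7 -0.6] w 0.0132 j7 69
1 [{"slide": [-1.2, 0.6, 2.1], "turn": [0, 0, -0]}]
end [0.5332 0.0598 0.1085] 175.68
```

Call:
jog_arm:
  series:
    - {"slide": [-0.5,0.5,1],"turn": [0,0,0]}
    - {"slide": [0,0,1],"turn": [0,0,0]}
    - {"slide": [0,0,1],"turn": [0,0,0]}
    - {"slide": [0,0,1],"turn": [0,0,0]}
    - {"slide": [0,0,0],"turn": [0,0,0]}

```text
time_s: 31.38
tool_pos: [0.5323, 0.0593, 0.1104]
tcp_rot: [-179.8, -0.0, 175.6]
wrist_force: [-0.0, -0.7, -1.3]
width: 0.0136
```

Call:
jog_arm:
  series:
    - {"slide": [0,0,2],"turn": [0,0,0]}
    - {"slide": [0,0,2],"turn": [0,0,0]}

```text
time_s: 31.55
tool_pos: [0.5331, 0.0593, 0.1088]
tcp_rot: [-179.8, 0.1, 175.6]
wrist_force: [-7.9, -2.1, 20.0]
width: 0.0131
```

Contact confirmed (20 N, z at the seated height); release and withdraw.

Call:
jog_arm:
  series:
    - {"slide": [0,0,0],"turn": [0,0,0]}
    - {"slide": [0,0,0],"turn": [0,0,0]}
    - {"slide": [0,0,0],"turn": [0,0,0]}
    - {"slide": [0,0,0],"turn": [0,0,0]}
    - {"slide": [0,0,-5],"turn": [0,0,0]}
    - {"slide": [0,0,-20],"turn": [0,0,0]}
    - {"slide": [0,0,-35],"turn": [0,0,0]}
    - {"slide": [0,0,-35],"turn": [0,0,0]}
    - {"slide": [-30,0,-35],"turn": [0,0,0]}
    - {"slide": [-30,-10,-20],"turn": [0,0,0]}
  jaw: 34

```text
time_s: 32.38
tool_pos: [0.5835, 0.0484, 0.256]
tcp_rot: [-179.8, -0.7, 176.0]
wrist_force: [1.8, 0.8, 0.6]
width: 0.0338
```

Call:
jog_arm:
  series:
    - {"slide": [-20,-30,-10],"turn": [0,0,0]}
    - {"slide": [0,-30,0],"turn": [0,0,0]}
    - {"slide": [0,0,0],"turn": [0,0,0]}
    - {"slide": [0,0,0],"turn": [0,0,0]}
    - {"slide": [0,0,0],"turn": [0,0,0]}

```text
time_s: 32.8
tool_pos: [0.6057, -0.0172, 0.2738]
tcp_rot: [-179.9, -0.1, 175.9]
wrist_force: [0.1, 0.1, 0.8]
width: 0.034
```

Run:
```python
from h import *
s=bot.sense(); print(s['time_s'],s['tool_pos'],s['tcp_rot'],s['width'])
p=np.array([.5276,-.018]); a=-.0748; U=np.array([np.cos(a),np.sin(a)]); V=np.array([-np.sin(a),np.cos(a)])
for n in N:
    c=bot.capture('wrist')
    for d in bot.cut_out(n,'wrist'):
        if d['conf']>.3:
            r=np.nonzero(d['region'])[0]; m,y,l,w=rodfit(c,d['region'],.044)
            print(n,round(d['conf'],2),'rows',r.min(),r.max(),'rest frame mm',((m-p)@U*1000).round(1),((m-p)@V*1000).round(1),'yaw',y.round(1),'len',l.round(1))
cv2.imwrite('pics/final_w.png',c['pixels'][:260])
c=bot.capture('scene'); cv2.imwrite('pics/final_s.png',c['pixels'])
for n in('graphite_paddle','tweezers','amber_bowl'):
    for cam in('side','scene'):
        if n=='graphite_paddle' or 1: c2=bot.capture(cam) if cam=='side' else c
        for d in bot.place_of(n,cam)[:1]: print(n,cam,round(d['conf'],2),ray(c2,d['position'][::-1],0).round(3))
```

```text
32.8 [ 0.60567998 -0.01715022  0.27382551] [-1.79850163e+02 -5.41580544e-02  1.75885795e+02] 0.033961227380851215
rod_palest 0.95 rows 14 202 rest frame mm 1.5 -79.1 yaw 175.7 len 175.2
rod_light 0.76 rows 4 210 rest frame mm 1.5 -27.0 yaw 175.7 len 191.8
rod_medium 0.66 rows 17 196 rest frame mm -1.2 25.0 yaw 175.7 len 166.1
rod_darkest 0.81 rows 7 203 rest frame mm -1.5 77.2 yaw 175.8 len 181.6
graphite_paddle side 0.78 [[0.62  0.424 0.   ]]
graphite_paddle scene 0.64 [[0.627 0.437 0.   ]]
tweezers side 0.66 [[ 0.627 -0.43   0.   ]]
tweezers scene 0.77 [[ 0.617 -0.413  0.   ]]
amber_bowl side 0.79 [[0.781 0.033 0.   ]]
amber_bowl scene 0.94 [[0.791 0.038 0.   ]]
```

View pics/final_w.png

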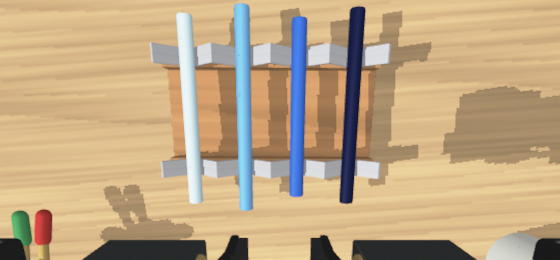

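View pics/final_s.png

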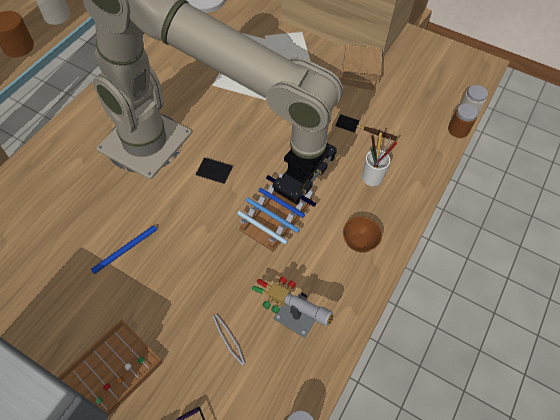

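All four rods are seated within 1.5 mm of centre and parallel to the rest. The palest is at the torch end, and the paddle, bowl and tweezers show no movement in the pictures. I'm handing in the job.

```bash
python3 -c "
from workcell import bot
print(bot.close_job())"
```

```text
the job is handed in; nothing more can be done
None
```

All four blue glass rods are in the rest, one per notch in order of shade: palest at the torch end, then light, the smaller (165 mm) medium, and darkest at the far end. I handed the job in at about 33 s of the 102 s allowed.

- **Placement:** the last wrist view put the rods at -79, -27, 25 and 77 mm along the row, where the notches are at -78, -26, 26 and 78. Each rod's middle is within about 1.5 mm of midway between the strips, and the rods lie parallel to the rest's axis.
- **Gentleness:** each rod was lowered until it touched and only then released, with at most about 20 N read at the wrist. The gripper was clear of everything at the end.
- **Other things:** I saw no sign that the paddle, tweezers or bowl had moved. The networks' position estimates agreed with the first ones to about 1–2 cm, which is their usual scatter. The one clear outlier was an early side-camera paddle reading, which had landed on the light rod.
- **Small disagreement:** the medium rod was released with the tool about 2 mm above the expected seated height, though it was already pressing at 13 N. The final picture shows it lying in its notch.

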